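# Roll the tube onto the marking line and report ready

### The job

Roll the blue-banded steel tube over the low keeper strip that lies between it and the red line, and stop it so that it lies along the red line, half-way between the two strips; do not grip or lift it, and press on it only gently because its thin wall dents. When it lies still by itself, press the green button fully down and let go. Leave the brass tube and the other things where they are.

Things in the scene. Friction and masses are not known exactly. Their poses are not given: they have to be found in the camera images.
- tube_center (a point): Centre of the steel tube with two blue bands: 44 mm diameter, 110 mm long, 0.26 to 0.43 kg, lying level on the bed. x is its axis (y, z turn as it rolls). Thin-walled: over 25 N from the robot dents it; with 5 to 12 N on its top fingertips roll it without slip, the tube moving half as far as the tip. Lies still once left at rest. Starts 64 to 84 mm from the line on either side.
- line (a point): Middle of the 170 mm red line on the top face of the fixed aluminium bed (180 mm along x, 280 mm along y, top level, 30 mm above the table). The line runs along the point's x; tubes roll along y; z is up. End rails 8 mm high stand at y = -137 and +137 mm. Bed, strips and tube are rigid: a millimetre of pressing in is many newtons.
- strip_pos (a point): Middle of the top of the keeper strip on the line's +y side: a dark steel bar parallel to the line over the whole bed, 36 mm from it, 8 mm wide, 2.5 mm high, square edges. A tube touches it when its centre is 14 mm off, climbs 2.5 mm, crosses and comes down again; pushed level from the side it tends to jam there. Axes as point line.
- strip_neg (a point): The same on the like strip on the line's -y side, 36 mm from the line.
- brass_tube_center (a point): Centre of the plain brass tube of the same size, which lies on the bed on the other side of the red line beyond its strip. To be left alone.
- ready_top (a point): Top centre of the green push button (30 mm diameter, black collar 46 mm in diameter) on its grey panel box (90 mm square, 45 mm high, fixed to the table). The button is pressed straight down; its top is 67 mm above the table, its travel 6 mm, against a spring of about 5 N at the bottom.
- ready (a joint): Travel of the green button in m: 0 when free, 0.006 when fully down.
- clip_a: Loose black carabiner, 70 mm long, lying on the table; to be left alone.
- clip_b: Loose orange carabiner, 70 mm long, lying on the table; to be left alone.
- driver: Loose screwdriver on the table; to be left alone.
- cleaner: Upright white bottle, 60 mm in diameter and 160 mm high; to be left alone.
Mind the look-alikes: they are no part of the job. Leave any turquoise look-alike of the part that bears tube_center alone.

How it is judged:
By the outcome, as a careful person would: the job done as asked, in the order asked, and still so for the second after the job is handed in, with the robot touching nothing.
It also fails if it takes over 69 s, if anything falls off the work surface, if the arm or the gripper's body presses on something with over 40 N, if the wrist force passes 120 N, or if a joint passes its speed limit or range.

### The arm

A 7-joint arm with a two-finger parallel gripper is mounted at the origin on the work surface. World frame = base frame: x ahead of the robot, y to its left, z up, the work surface at z = 0. Lengths are in m, angles in rad, forces in N, time in s.
With the tool pointing down it reaches from about 0.425 to 0.8 m from the base axis. Payload 8.3 kg.
Tool frame: the origin (TCP) lies midway between the tips of the shut fingers; the grasp point (between the pads) lies 19 mm behind it (env.grip_depth is the distance from the TCP to the grasp point, in m); z points along the fingers, y is the line along which they close (so a half turn about z gives the same grasp; the last joint's range is limited). The gripper opens to 85 mm and grips with 20 to 120 N. Pads are 22 mm wide; open, the fingers measure 114 mm over their backs; the gripper's body (76 mm by 85 mm) begins 54 mm behind the grasp point. The pads swing forward as they close: fully open they stand 13 mm farther back than shut.
Start: joints at [1.072, 0.383, 0.016, 1.37, -0.006, 1.388, -0.046], TCP at [0.264, -0.567, 0.21] pointing down, gripper open.
Joint ranges: [-2.95, 2.95], [-0.25, 2.06], [-1.52, 1.56], [0.18, 2.33], [-1.44, 4.58], [0.02, 2.06], [-3.01, 3.01]. Speed limits (rad/s): [2.39, 2.39, 3.01, 3.01, 3.14, 3.14, 3.14].

### API

Orientations are given as a unit quaternion [w, x, y, z].
In Python, from station import status, imaging, close_job, env gives the robot as it stands.
- The arm moves only by the tool send_rows, never from a script. Its argument "targets" is a list of rows, each a list of 7 numbers: the shift along the tool's x, y, z as a fraction of full scale, then the turn, a rotation vector about the tool's x, y, z as a fraction of full scale, then the gripper's target within -1 to 1 (shut at 1, half-way at 0, fully open at -1). A call has 1 to 10 rows; each row is the pose to reach, as a shift and turn from the pose commanded when the call began, along the tool's axes at that moment; what a row does not reach only later rows make up. Full scale, the value 1, is 0.15 m for a shift and pi/2 rad for a turn. A row lasts 1/12 s, in which the tool goes at most 41.7 mm and 7.16 degrees, less where a joint would pass 70% of its speed; a pose out of reach is approached as far as the arm can. A call with a number of a shift or a turn outside -1 to 1 is refused whole. A call with a gripper value outside its range is refused whole. The fingers move at their own pace and stop on an object; "force" is the grip in N (left out, the last holds). Time passes only in rows, so rows that repeat a pose let the fingers close. It gives the time, the measured TCP pose, the force, the opening and the grip force at its end, in the units of the state.
- status.get_obs(): the state, without advancing time (a new reading comes with each control period).
- imaging.grab_frame(name): name is "scene" or "top" or "wrist"; returns a dict with "image" (420x560x3 uint8, red, green, blue), "z_map" (420x560 float32, m along the optical axis (not along the pixel's ray), 0 where there is no reading), "fx", "fy", "cx", "cy" (pixels), "D" ([k1, k2, p1, p2, k3] as OpenCV has them; the pictures are not rectified), "origin" and "orientation" of the camera in the world. Camera axes: x right, y up, looking along -z (the intrinsics and any distortion apply to the point x, -y, -z); pixel columns grow to the right and rows downward; lengths in m; the calibration is good to about 2 mm. A picture is of the moment at which its call begins.
- close_job(): hands the job in; it is judged then, once.
The state is a dict: "clock": time; "joint_positions": joint angles; "joint_velocities": joint speeds; "joint_efforts": joint torques, N m; "eef_pos": TCP position; "tool_rot": TCP orientation; "force": force on the tool from outside, world axes, zero at the start; "wrist_torque": the same for the moment, N m; "width": finger opening in m; "finger_force": force on a finger pad.
Only numpy, scipy, OpenCV 4.12 (cv2) and the standard library are available. Lean on these libraries where they do the work, as an engineer would, in place of code of your own. Each camera call takes 0.05 s, during which the arm holds its last target. There are 200 camera calls.

## Working session

There is one attempt and no reset: what is moved stays moved. The work goes in short steps, Python scripts to look and compute and a tool call to move; the robot and the scene stay as the last step left them, time stands still between calls to the robot, and variables do not carry over. Pictures are saved under pics/ and viewed, at most 10 in all, crops included, and the job is handed in when it is done.

Besides the shell and the picture viewer there is one more tool, called after "Emit:" by a JSON object that holds its "op" and its "data". send_rows: Moves the arm, as the interface text tells. Its arguments: {"type":"object","properties":{"targets":{"type":"array"},"force":{"type":"number"}},"required":["targets"]}

```bash
mkdir -p pics; cat > h.py <<'E'
import numpy as np, cv2
from scipy.spatial.transform import Rotation as R
from station import status, imaging, env
def q(o): return R.from_quat([o[1],o[2],o[3],o[0]])
def grab(n,f):
    d=imaging.grab_frame(n); cv2.imwrite(f'pics/{f}.png',d['image'][:,:,::-1]); np.savez(f'pics/{f}.npz',**d); return d
def load(f): return dict(np.load(f'pics/{f}.npz'))
def world(d,u,v,plane=None,h=None):
    K=np.array([[d['fx'],0,d['cx']],[0,d['fy'],d['cy']],[0,0,1.]])
    p=cv2.undistortPoints(np.array([[[u,v]]],float),K,np.array(d['D'],float))[0,0]
    r=q(d['orientation']).apply([p[0],-p[1],-1]); o=np.array(d['origin'])
    if plane is not None: return o+r*(plane-o[2])/r[2]
    z=d['z_map'][int(round(v)),int(round(u))]; return o+r*z
E
python3 - <<'E'
from h import *
for n in('top','scene'):
    d=grab(n,n+'1'); print(n,d['origin'],d['orientation'],d['fx'])
s=status.get_obs(); print(s)
a=cv2.imread('pics/top1.png');cv2.imwrite('pics/top1b.png',cv2.resize(a,(800,600)))
E
```

```text
top [ 0.38675979 -0.01453457  1.24188831] [-0.69526556 -0.0486561   0.04400749  0.71575256] 467.92818029098174
scene [ 1.05779773 -0.1592873   0.83572091] [0.76266929 0.23496162 0.17160169 0.57765167] 449.3437593728951
{'clock': 0.1, 'joint_positions': array([ 1.07210467,  0.38418174,  0.01636771,  1.37102243, -0.00630458,
        1.38822758, -0.04651596]), 'joint_velocities': array([ 0.00019722, -0.00177016, -0.00041714, -0.00157985,  0.00152661,
       -0.00161791,  0.00051921]), 'joint_efforts': array([ 5.01236980e-03, -6.29130864e+01,  8.48284420e-01, -3.72753704e+01,
        1.66005129e-02,  1.04705861e-02, -1.47909435e-05]), 'eef_pos': array([ 0.26366235, -0.56612195,  0.20937367]), 'tool_rot': array([-8.71705676e-04,  9.76348299e-01,  2.16201751e-01, -2.03223475e-04]), 'force': array([0.1431308 , 0.04593389, 0.0367549 ]), 'wrist_torque': array([-0.06716351,  0.0063137 , -0.06059535]), 'finger_force': 0.0, 'width': 0.08542938234501471}
```

View pics/top1.png

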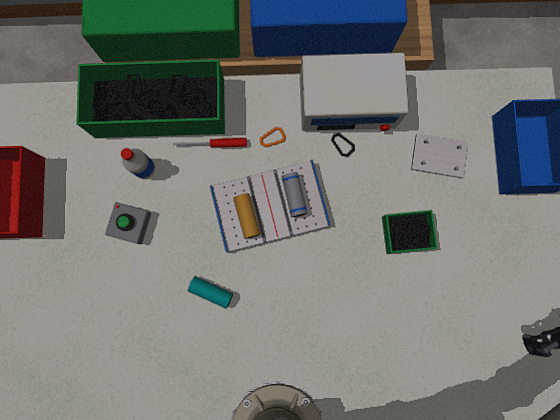

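View pics/scene1.png

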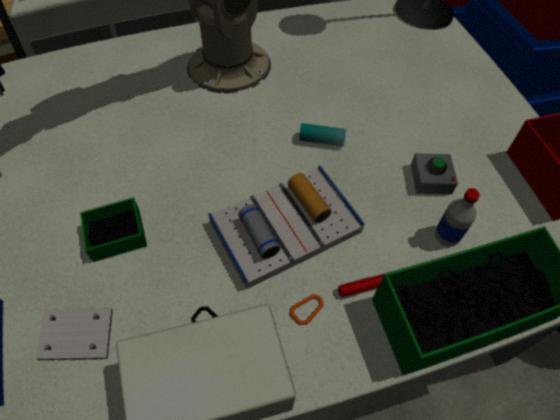

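Top view: steel tube with blue bands at (294,195). Things it could be confused with are the brass tube (247,216) and the turquoise cylinder (210,292). The red line runs about (263,172)–(276,237), and the green button is at (124,222). One close crop will check the choice.

```bash
python3 - <<'E'
from h import *
a=cv2.imread('pics/top1.png')[150:260,200:340];cv2.imwrite('pics/crop.png',cv2.resize(a,None,fx=5,fy=5,interpolation=cv2.INTER_CUBIC))
d=load('top1')
for u,v in((124,222),(294,195),(247,216)): print(world(d,u,v))
E
```

```text
[0.53452387 0.37075083 0.06970064]
[ 0.58964031 -0.06150734  0.07679779]
[0.54044967 0.05865254 0.07106538]
```

View pics/crop.png

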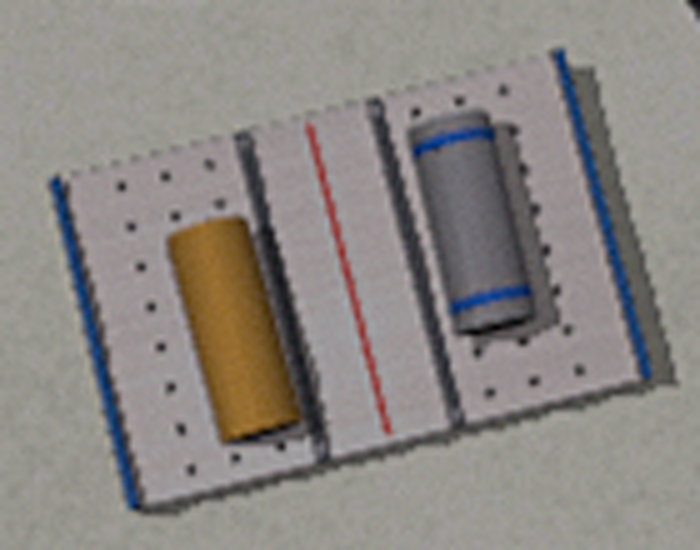

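The crop confirms it: the steel tube with two blue bands lies right of the strip, with the line from (262,175) to (277.6,236.6) in full-picture pixels. Next I compute the geometry.

```bash
cat > geo.py <<'E'
from h import *
def geo(d,line=((262,175),(277.6,236.6)),box=(276,168,312,222)):
    A=world(d,*line[0],plane=.03);B=world(d,*line[1],plane=.03)
    return A,B
def cloud(d,box):
    P=np.array([world(d,u,v) for v in range(box[1],box[3]) for u in range(box[0],box[2])]); return P
E
python3 - <<'E'
from geo import *
d=load('top1'); A,B=geo(d); c=(A+B)/2; ex=(A-B)/np.linalg.norm(A-B); ey=np.array([-ex[1],ex[0],0])
print('line',c,np.linalg.norm(A-B),ex,np.degrees(np.arctan2(ex[1],ex[0])))
f=lambda p:np.round([(p-c)@ex*1e3,(p-c)@ey*1e3,p[2]*1e3],1)
g=lambda x,y:(200+x/5,150+y/5)
for n,p in dict(stripA=(378,100),stripA2=(458,425),stripB=(243,135),stripB2=(322,460)).items(): print(n,f(world(d,*g(*p),plane=.0325)))
for bx,n in(((276,168,312,222),'steel'),((230,190,264,242),'brass')):
    P=cloud(d,bx); L=np.array([f(p) for p in P]); m=(L[:,2]>52)&(L[:,2]<90)
    # local axes around tube
    T=L[m]; cf=np.polyfit(T[:,0],T[:,1],1)
    print(n,m.sum(),T.mean(0),'x',T[:,0].min(),T[:,0].max(),'y',T[:,1].min(),T[:,1].max(),'tilt deg',np.degrees(np.arctan(cf[0])),'zmax',np.percentile(T[:,2],90))
    bed=L[(L[:,2]<40)];print(' bed z',np.median(bed[:,2]))
P=np.array([world(d,u,v) for v in range(210,234) for u in range(112,136)]);m=(P[:,2]>.06);print('btn',P[m].mean(0),m.sum(),np.percentile(P[m][:,2],80))
print('button plane',world(d,124,222,plane=.067))
s=status.get_obs();print(q(s['tool_rot']).as_matrix().round(3))
E
```

```text
line [0.57173993 0.00108775 0.03      ] 0.1683252795011391 [0.97635257 0.21618431 0.        ] 12.485017413613749
stripA [ 87.9 -38.   32.5]
stripA2 [-89.2 -36.1  32.5]
stripB [87.1 35.6 32.5]
stripB2 [-89.6  36.6  32.5]
steel 733 [  9.08785812 -65.59208731  69.06534789] x -44.9 65.8 y -89.2 -44.0 tilt deg -0.9157642066529162 zmax 74.9
 bed z 30.3
brass 737 [-14.46309362  65.04151967  69.24369064] x -68.6 41.8 y 42.4 87.9 tilt deg 1.366277646597186 zmax 75.03999999999999
 bed z 30.7
btn [0.53620253 0.36925238 0.07493079] 131 0.06894463243718096
button plane [0.53486431 0.3716385  0.067     ]
[[ 0.907  0.422 -0.001]
 [ 0.422 -0.907  0.002]
 [-0.    -0.002 -1.   ]]
```

Emit:
{"op": "send_rows", "data": {"targets": [[0.22, -0.13, 0, 0, 0, 0, 1], [0.44, -0.27, 0, 0, 0, 0, 1], [0.66, -0.4, 0, 0, 0, 0, 1], [0.86, -0.53, 0, 0, 0, 0, 1]]}}

```text
clock: 0.43
eef_pos: [0.3482, -0.4379, 0.2098]
tool_rot: [-0.001, 0.976, 0.216, -0.0]
force: [0.9, 0.4, -0.2]
width: 0.0387
finger_force: 0.0
```

Emit:
{"op": "send_rows", "data": {"targets": [[0.22, -0.13, 0, 0, 0, 0, 1], [0.44, -0.27, 0, 0, 0, 0, 1], [0.66, -0.4, 0, 0, 0, 0, 1], [0.86, -0.53, 0, 0, 0, 0, 1]]}}

```text
clock: 0.77
eef_pos: [0.4315, -0.3112, 0.2101]
tool_rot: [-0.0, 0.976, 0.217, -0.0]
force: [1.1, -0.5, -0.2]
width: 0.0002
finger_force: 0.0
```

Emit:
{"op": "send_rows", "data": {"targets": [[0.22, -0.13, 0, 0, 0, 0, 1], [0.44, -0.27, 0, 0, 0, 0, 1], [0.66, -0.4, 0, 0, 0, 0, 1], [0.86, -0.53, 0, 0, 0, 0, 1]]}}

```text
clock: 1.1
eef_pos: [0.5147, -0.1848, 0.2101]
tool_rot: [-0.0, 0.976, 0.216, -0.0]
force: [0.4, -0.4, -0.7]
width: 0.0001
finger_force: 0.0
```

Emit:
{"op": "send_rows", "data": {"targets": [[0.22, -0.13, 0, 0, 0, 0.04, 1], [0.44, -0.27, 0, 0, 0, 0.09, 1], [0.66, -0.4, 0, 0, 0, 0.139, 1], [0.85, -0.53, 0, 0, 0, 0.139, 1], [0.85, -0.53, 0, 0, 0, 0.139, 1], [0.85, -0.53, 0, 0, 0, 0.139, 1]]}}

```text
clock: 1.6
eef_pos: [0.5964, -0.0577, 0.2094]
tool_rot: [-0.001, 0.994, 0.111, -0.001]
force: [-0.2, -0.1, 0.7]
width: 0.0001
finger_force: 0.0
```

```bash
python3 - <<'E'
from geo import *
d=grab('wrist','w1'); s=status.get_obs(); print(s['clock'],s['eef_pos'],s['force'],s['width']); print(q(s['tool_rot']).as_matrix().round(3)); print(s['joint_positions'].round(2),d['origin'])
E
```

```text
1.65 [ 0.5958839  -0.06029832  0.20955263] [-0.21977925 -0.72043858 -0.57668482] -0.00038976762101430965
[[ 0.976  0.218 -0.001]
 [ 0.218 -0.976  0.   ]
 [-0.001 -0.    -1.   ]]
[ 0.29  0.35 -0.31  1.43  0.11  1.38 -1.38] [ 0.67430008 -0.04007686  0.37321837]
```

View pics/w1.png

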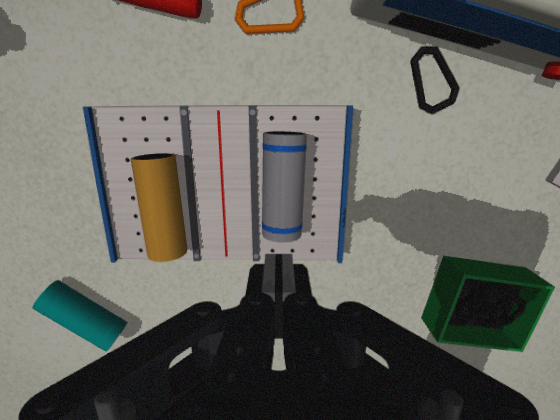

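The wrist view shows the steel tube with blue bands at (284,185). The red line runs (219,110)–(226,257), the strips are at x≈188 and x≈254 px, and the shut tips are at about (279,255). I'll refine the geometry and measure the tips.

```bash
python3 - <<'E'
from geo import *
from scipy.optimize import least_squares
d=load('w1'); A=world(d,219,110,plane=.03);B=world(d,226,257,plane=.03)
c=(A+B)/2; ex=(A-B)/np.linalg.norm(A-B); ey=np.array([-ex[1],ex[0],0])
print('line',c,np.linalg.norm(A-B),np.degrees(np.arctan2(ex[1],ex[0])))
f=lambda p:np.round([(p-c)@ex*1e3,(p-c)@ey*1e3,p[2]*1e3],1)
for p in((249.5,107),(257,107),(253,261),(260,261),(181,107),(188.5,107),(193,261),(200,261)): print(p,f(world(d,*p,plane=.0325)))
for bx,n in(((255,120,320,245),'steel'),):
    L=np.array([f(p) for p in cloud(d,bx)]); T=L[(L[:,2]>58)&(L[:,2]<90)]
    r=least_squares(lambda a:np.hypot(T[:,1]-a[0]-a[1]*T[:,0],T[:,2]-a[2])-22,[-66,0,52],loss='soft_l1')
    print(n,r.x,'x',np.percentile(T[:,0],[0.5,99.5]),r.cost)
s=status.get_obs();M=q(s['tool_rot']).as_matrix();t=s['eef_pos']
print('tip loc',f(t))
for v in(252,256,262,270,280,290,300):
  print(v,[(u,np.round(M.T@(world(d,u,v)-t)*1e3,0).astype(int).tolist()) for u in(252,258,264,268,272,278,286,290,294,300,306)])
E
```

```text
line [0.57373201 0.00221033 0.03      ] 0.17102769534856552 12.229718747640112
(249.5, 107) [ 88.7 -32.4  32.5]
(257, 107) [ 88.7 -40.2  32.5]
(253, 261) [-89.3 -33.   32.5]
(260, 261) [-89.2 -41.5  32.5]
(181, 107) [88.4 39.2 32.5]
(188.5, 107) [88.5 31.3 32.5]
(193, 261) [-90.1  40.   32.5]
(200, 261) [-90.   31.5  32.5]
steel [-6.77050035e+01 -1.79235583e-02  5.19481716e+01] x [-45.   64.5] 950.377742959804
tip loc [  8.4 -65.8 209.6]
252 [(252, [-86, -34, 179]), (258, [-85, -27, 176]), (264, [-86, -20, 180]), (268, [-86, -15, 178]), (272, [-85, -10, 177]), (278, [-86, -3, 180]), (286, [-87, 7, 180]), (290, [-87, 12, 181]), (294, [81, -3, -164]), (300, [-86, 24, 178]), (306, [-87, 31, 180])]
256 [(252, [-92, -35, 181]), (258, [-91, -27, 177]), (264, [-92, -20, 179]), (268, [12, -8, -27]), (272, [12, -6, -27]), (278, [12, -3, -27]), (286, [13, 1, -28]), (290, [12, 3, -27]), (294, [-91, 16, 179]), (300, [-91, 24, 179]), (306, [-91, 31, 179])]
262 [(252, [-116, -38, 210]), (258, [-116, -30, 211]), (264, [-115, -22, 209]), (268, [12, -7, -34]), (272, [12, -6, -34]), (278, [12, -3, -34
[... 381 characters left out ...]
]), (258, [8, -12, -42]), (264, [13, -9, -50]), (268, [12, -7, -50]), (272, [12, -5, -50]), (278, [12, -3, -48]), (286, [12, 1, -50]), (290, [12, 2, -50]), (294, [12, 4, -50]), (300, [9, 7, -44]), (306, [8, 10, -42])]
290 [(252, [9, -14, -52]), (258, [8, -11, -51]), (264, [12, -8, -56]), (268, [12, -7, -57]), (272, [12, -5, -57]), (278, [13, -3, -57]), (286, [12, 0, -57]), (290, [13, 2, -58]), (294, [13, 3, -58]), (300, [8, 6, -51]), (306, [9, 9, -52])]
300 [(252, [15, -12, -67]), (258, [15, -10, -68]), (264, [13, -8, -65]), (268, [13, -6, -65]), (272, [14, -5, -66]), (278, [9, -3, -59]), (286, [14, 0, -65]), (290, [13, 2, -65]), (294, [14, 3, -66]), (300, [15, 5, -68]), (306, [15, 7, -68])]
```

Emit:
{"op": "send_rows", "data": {"targets": [[0, 0, 0.1, 0, 0, -0.08, 1], [0, 0, 0.2, 0, 0, -0.16, 1], [0, 0, 0.3, 0, 0, -0.24, 1], [0, 0, 0.4, 0, 0, -0.32, 1], [0, 0, 0.5, 0, 0, -0.4, 1], [0, 0, 0.55, 0, 0, -0.48, 1], [0, 0, 0.6, 0, 0, -0.56, 1], [0, 0, 0.6, 0, 0, -0.64, 1], [0, 0, 0.6, 0, 0, -0.72, 1], [0, 0, 0.6, 0, 0, -0.8, 1]]}}

```text
clock: 2.48
eef_pos: [0.5952, -0.0636, 0.12]
tool_rot: [0.0, 0.742, 0.671, -0.001]
force: [-0.4, 0.1, 0.7]
width: 0.0003
finger_force: 0.0
```

Emit:
{"op": "send_rows", "data": {"targets": [[0, 0, 0, 0, 0, -0.08, 1], [0, 0, 0, 0, 0, -0.16, 1], [0, 0, 0, 0, 0, -0.2, 1], [0, 0, 0, 0, 0, -0.2, 1], [0, 0, 0, 0, 0, -0.2, 1], [0, 0, 0, 0, 0, -0.2, 1]]}}

```text
clock: 2.98
eef_pos: [0.5957, -0.0623, 0.1203]
tool_rot: [0.0, 0.63, 0.776, -0.0]
force: [0.1, 0.1, -0.8]
width: -0.0001
finger_force: 0.0
```

```bash
cat > tip.py <<'E'
from geo import *
C=np.array([.5732,.0019,.03]);a=np.radians(12.3);EX=np.array([np.cos(a),np.sin(a),0]);EY=np.array([-EX[1],EX[0],0])
def loc(p): p=np.asarray(p)-C; return np.round([p@EX*1e3,p@EY*1e3,p[2]*1e3+30],1)
def st():
    s=status.get_obs();print('t',s['clock'],'tip',loc(s['eef_pos']),'F',np.round(s['force'],1));return s
E
python3 - <<'E'
from tip import *
s=st();M=q(s['tool_rot']).as_matrix();t=s['eef_pos'];print(M.round(3),s['joint_positions'].round(2))
d=grab('wrist','w2'); st()
P=cloud(d,(200,200,360,330)); L=(P-t)@M*1e3
m=(abs(L[:,0])<30)&(abs(L[:,1])<30)&(L[:,2]<2)&(L[:,2]>-60)
for lo in range(-60,2,5):
    k=m&(L[:,2]>=lo)&(L[:,2]<lo+5)
    if k.sum()>5: print(lo,k.sum(),np.percentile(L[k],[2,98],axis=0).round(0).tolist())
E
```

```text
t 2.9833 tip [  8.3 -67.5 120.3] F [ 0.1  0.1 -0.8]
[[-0.205  0.979 -0.   ]
 [ 0.979  0.205 -0.   ]
 [-0.    -0.    -1.   ]] [ 0.48  0.45 -0.57  1.55  0.25  1.22  0.07]
t 3.0333 tip [  8.5 -67.2 120.3] F [ 0.5 -0.1  1. ]
-60 562 [[-6.0, -6.0, -60.0], [12.0, 6.0, -55.0]]
-55 312 [[7.0, -13.0, -55.0], [12.0, 13.0, -50.0]]
-50 383 [[7.0, -13.0, -50.0], [12.0, 13.0, -45.0]]
-45 330 [[6.0, -13.0, -45.0], [12.0, 13.0, -40.0]]
-40 322 [[6.0, -13.0, -40.0], [12.0, 13.0, -35.0]]
-35 273 [[6.0, -12.0, -35.0], [12.0, 13.0, -30.0]]
-30 170 [[7.0, -11.0, -30.0], [11.0, 11.0, -25.0]]
-25 11 [[11.0, -5.0, -25.0], [11.0, 6.0, -24.0]]
```

View pics/w2.png

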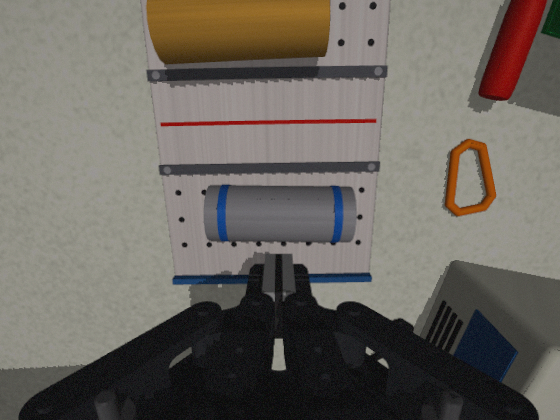

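Emit:
{"op": "send_rows", "data": {"targets": [[-0.03, 0, 0.1, 0, 0, 0, 1], [-0.045, 0.005, 0.2, 0, 0, 0, 1], [-0.045, 0.005, 0.28, 0, 0, 0, 1], [-0.045, 0.005, 0.29, 0, 0, 0, 1], [-0.045, 0.005, 0.295, 0, 0, 0, 1], [-0.045, 0.005, 0.295, 0, 0, 0, 1]]}}

```text
clock: 3.53
eef_pos: [0.5983, -0.0671, 0.0764]
tool_rot: [0.0, 0.629, 0.778, 0.0]
force: [-1.2, 1.1, 0.1]
width: -0.0004
finger_force: 0.0
```

```bash
python3 - <<'E'
from tip import *
st(); d=grab('scene','s2'); s=st()
# project TCP into scene crop
r=q(d['orientation']).inv()
def proj(p):
    x=r.apply(p-d['origin']); x=np.array([x[0],-x[1],-x[2]])
    K=np.array([[d['fx'],0,d['cx']],[0,d['fy'],d['cy']],[0,0,1.]])
    return cv2.projectPoints(x.reshape(1,1,3),np.zeros(3),np.zeros(3),K,np.array(d['D'],float))[0].ravel()
p=proj(s['eef_pos']);print(p); u,v=p.astype(int)
a=cv2.imread('pics/s2.png')[v-60:v+60,u-75:u+75];cv2.imwrite('pics/s2c.png',cv2.resize(a,None,fx=5,fy=5,interpolation=cv2.INTER_CUBIC))
E
```

```text
t 3.5333 tip [  9.9 -72.8  76.4] F [-1.2  1.1  0.1]
t 3.5833 tip [ 10.2 -72.9  76.9] F [0.9 0.3 0.1]
[256.27417713 225.20526349]
```

View pics/s2c.png

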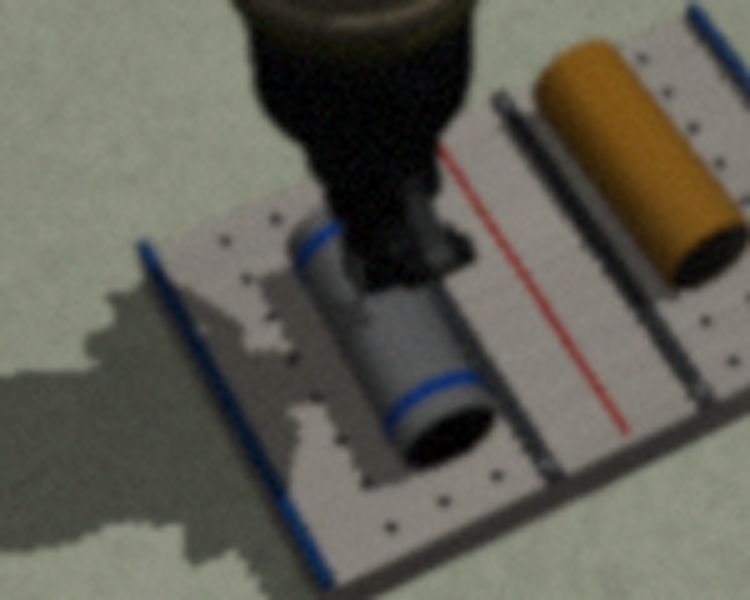

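The scene crop shows the tip just above the tube, close to the projected TCP at (375,300) in the crop. Now descending gently by feel.

Emit:
{"op": "send_rows", "data": {"targets": [[0, 0, 0.003, 0, 0, 0, 1], [0, 0, 0.006, 0, 0, 0, 1], [0, 0, 0.006, 0, 0, 0, 1]]}}

```text
clock: 3.83
eef_pos: [0.5984, -0.0674, 0.0756]
tool_rot: [0.0, 0.629, 0.778, 0.0]
force: [-0.1, 0.5, 0.6]
width: -0.0001
finger_force: 0.0
```

Emit:
{"op": "send_rows", "data": {"targets": [[0, 0, 0.003, 0, 0, 0, 1], [0, 0, 0.006, 0, 0, 0, 1], [0, 0, 0.006, 0, 0, 0, 1]]}}

```text
clock: 4.08
eef_pos: [0.5981, -0.0675, 0.0742]
tool_rot: [-0.0, 0.629, 0.778, 0.0]
force: [-0.3, 0.1, 0.3]
width: -0.0002
finger_force: 0.0
```

Emit:
{"op": "send_rows", "data": {"targets": [[0, 0, 0.004, 0, 0, 0, 1], [0, 0, 0.004, 0, 0, 0, 1], [0, 0, 0.004, 0, 0, 0, 1]]}}

```text
clock: 4.33
eef_pos: [0.5981, -0.0675, 0.0736]
tool_rot: [-0.0, 0.629, 0.778, 0.0]
force: [-0.3, -0.3, 0.7]
width: 0.0001
finger_force: 0.0
```

Emit:
{"op": "send_rows", "data": {"targets": [[0, 0, 0.004, 0, 0, 0, 1], [0, 0, 0.004, 0, 0, 0, 1], [0, 0, 0.004, 0, 0, 0, 1]]}}

```text
clock: 4.58
eef_pos: [0.5982, -0.0675, 0.073]
tool_rot: [-0.0, 0.629, 0.778, 0.0]
force: [0.6, -0.6, 0.2]
width: 0.0003
finger_force: 0.0
```

Emit:
{"op": "send_rows", "data": {"targets": [[0, 0, 0.004, 0, 0, 0, 1], [0, 0, 0.004, 0, 0, 0, 1], [0, 0, 0.004, 0, 0, 0, 1]]}}

```text
clock: 4.83
eef_pos: [0.5981, -0.0675, 0.0724]
tool_rot: [-0.0, 0.629, 0.778, 0.0]
force: [-0.6, 0.0, -0.9]
width: 0.0
finger_force: 0.0
```

Emit:
{"op": "send_rows", "data": {"targets": [[0, 0, 0.004, 0, 0, 0, 1], [0, 0, 0.004, 0, 0, 0, 1], [0, 0, 0.004, 0, 0, 0, 1]]}}

```text
clock: 5.08
eef_pos: [0.5981, -0.0675, 0.0718]
tool_rot: [-0.0, 0.629, 0.778, 0.0]
force: [0.1, -0.6, -0.6]
width: -0.0002
finger_force: 0.0
```

```bash
python3 - <<'E'
from tip import *
d=grab('wrist','w3'); s=st(); M=q(s['tool_rot']).as_matrix();t=s['eef_pos']
a=cv2.imread('pics/w3.png')[150:300,180:380];cv2.imwrite('pics/w3c.png',cv2.resize(a,None,fx=4,fy=4,interpolation=cv2.INTER_CUBIC))
for v in range(225,275,3):
  print(v,[loc(world(d,u,v)).tolist() for u in(274,284)], np.round((world(d,284,v)-t)@M*1e3).tolist())
E
```

```text
t 5.1333 tip [  9.6 -73.1  71.9] F [ 1.2 -0.2 -0.4]
225 [[7.5, -56.8, 71.7], [13.2, -57.1, 71.0]] [16.0, 3.0, 1.0]
228 [[7.5, -58.4, 72.2], [13.1, -58.5, 72.0]] [15.0, 3.0, -0.0]
231 [[7.5, -59.8, 73.3], [13.1, -60.0, 72.8]] [13.0, 3.0, -1.0]
234 [[7.5, -61.8, 72.9], [13.1, -61.5, 73.5]] [12.0, 3.0, -2.0]
237 [[7.5, -63.4, 73.4], [13.1, -63.8, 72.5]] [9.0, 3.0, -1.0]
240 [[7.5, -65.1, 73.6], [13.1, -64.9, 74.1]] [8.0, 3.0, -2.0]
243 [[7.5, -66.9, 73.8], [13.1, -66.7, 74.3]] [6.0, 3.0, -2.0]
246 [[7.5, -68.2, 74.9], [13.1, -68.9, 73.6]] [4.0, 4.0, -2.0]
249 [[7.4, -70.6, 73.9], [13.1, -70.7, 73.8]] [2.0, 4.0, -2.0]
252 [[7.4, -73.0, 72.7], [13.1, -72.8, 73.2]] [0.0, 4.0, -1.0]
255 [[7.8, -61.9, 98.6], [12.6, -62.1, 98.3]] [11.0, 3.0, -26.0]
258 [[7.8, -62.1, 101.6], [12.6, -62.0, 101.8]] [11.0, 3.0, -30.0]
261 [[7.9, -62.1, 104.5], [12.5, -62.3, 104.3]] [11.0, 3.0, -32.0]
264 [[7.9, -61.5, 108.5], [12.5, -61.9, 108.0]] [11.0, 3.0, -36.0]
267 [[7.9, -61.9, 110.7], [12.4, -62.3, 109.9]] [11.0, 3.0, -38.0]
270 [[7.9, -62.3, 112.6], [12.4, -61.9, 113.4]] [11.0, 3.0, -42.0]
273 [[8.0, -62.2, 115.5], [12.3, -62.2, 115.4]] [11.0, 3.0, -44.0]
```

View pics/w3c.png

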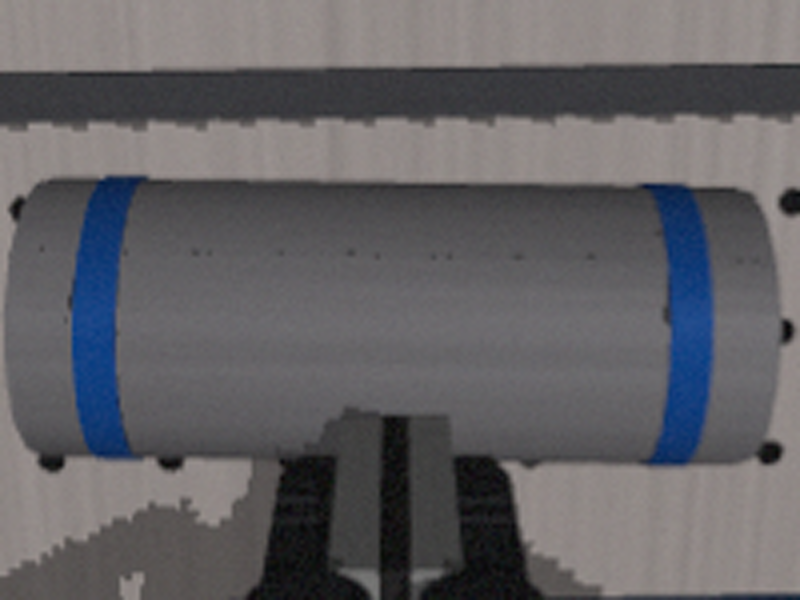

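Emit:
{"op": "send_rows", "data": {"targets": [[0, 0, 0.02, 0, 0, 0, 1], [0, 0, 0.05, 0, 0, 0, 1], [0, 0, 0.06, 0, 0, 0, 1], [0, 0, 0.06, 0, 0, 0, 1]]}}

```text
clock: 5.47
eef_pos: [0.5976, -0.0675, 0.062]
tool_rot: [-0.001, 0.629, 0.778, -0.0]
force: [0.3, 0.1, -0.5]
width: 0.0002
finger_force: 0.0
```

```bash
python3 - <<'E'
from tip import *
s=st();d=grab('wrist','w4'); s=st(); M=q(s['tool_rot']).as_matrix();t=s['eef_pos']
P=np.array([world(d,u,v) for v in range(225,275) for u in (270,272,284,286)]);L=(P-t)@M*1e3
m=(abs(L[:,0]-11)<1.5)&(L[:,2]<-12); print(L[m][:,2].max(), [loc(p).tolist() for p in P[m][:4]])
E
```

```text
t 5.4667 tip [  9.1 -73.   62. ] F [ 0.3  0.1 -0.5]
t 5.5167 tip [  9.3 -73.1  62.4] F [-0.7  0.3 -0.1]
-12.193680355934628 [[13.5, -62.0, 74.6], [5.3, -62.7, 85.9], [6.3, -62.4, 86.5], [12.2, -62.0, 87.6]]
```

Emit:
{"op": "send_rows", "data": {"targets": [[0, 0, 0.02, 0, 0, 0, 1], [0, 0, 0.04, 0, 0, 0, 1], [0, 0, 0.053, 0, 0, 0, 1], [0, 0, 0.053, 0, 0, 0, 1]]}}

```text
clock: 5.85
eef_pos: [0.5978, -0.0675, 0.0543]
tool_rot: [-0.0, 0.629, 0.778, -0.0]
force: [-0.8, -0.9, -0.4]
width: -0.0002
finger_force: 0.0
```

Emit:
{"op": "send_rows", "data": {"targets": [[0, 0, 0.004, 0, 0, 0, 1], [0, 0, 0.008, 0, 0, 0, 1], [0, 0, 0.008, 0, 0, 0, 1]]}}

```text
clock: 6.1
eef_pos: [0.5982, -0.0675, 0.0537]
tool_rot: [0.0, 0.629, 0.778, 0.0]
force: [0.1, -0.6, -0.3]
width: -0.0003
finger_force: 0.0
```

Emit:
{"op": "send_rows", "data": {"targets": [[0, 0, 0.004, 0, 0, 0, 1], [0, 0, 0.006, 0, 0, 0, 1], [0, 0, 0.006, 0, 0, 0, 1]]}}

```text
clock: 6.35
eef_pos: [0.5984, -0.0675, 0.0532]
tool_rot: [0.0, 0.629, 0.778, 0.0]
force: [-0.1, -0.4, 1.8]
width: -0.0
finger_force: 1.1
```

Emit:
{"op": "send_rows", "data": {"targets": [[0, 0, 0.004, 0, 0, 0, 1], [0, 0, 0.004, 0, 0, 0, 1]]}}

```text
clock: 6.52
eef_pos: [0.5984, -0.0677, 0.0531]
tool_rot: [0.0, 0.629, 0.778, 0.0]
force: [-3.1, -0.9, 6.4]
width: 0.0003
finger_force: 3.4
```

Emit:
{"op": "send_rows", "data": {"targets": [[0.01, 0, 0.001, 0, 0, 0, 1], [0.025, 0, 0.001, 0, 0, 0, 1], [0.04, 0, 0.001, 0, 0, 0, 1], [0.05, 0, 0.001, 0, 0, 0, 1]]}}

```text
clock: 6.85
eef_pos: [0.5969, -0.0602, 0.053]
tool_rot: [0.001, 0.629, 0.778, 0.0]
force: [-3.4, 0.3, 6.8]
width: 0.0001
finger_force: 3.7
```

```bash
cat >> tip.py <<'E'
from scipy.optimize import least_squares
def look(n,f):
    """tube axis relative to the line, and line itself, from depth + red pixels"""
    d=grab(n,f); im=d['image'].astype(int); red=(im[...,0]>im[...,1]+45)&(im[...,0]>im[...,2]+45)
    vv,uu=np.nonzero(red); P=np.array([world(d,u,v,plane=.03) for u,v in zip(uu,vv)]); L=np.array([loc(p) for p in P]).reshape(-1,3)
    k=(abs(L[:,0])<90)&(abs(L[:,1])<6); ln=np.polyfit(L[k,0],L[k,1],1) if k.sum()>20 else (0,0)
    ys,xs=np.mgrid[0:420:2,0:560:2]; px=np.c_[xs.ravel(),ys.ravel()].astype(float)
    K=np.array([[d['fx'],0,d['cx']],[0,d['fy'],d['cy']],[0,0,1.]]);p=cv2.undistortPoints(px[:,None],K,np.array(d['D'],float))[:,0]
    z=d['z_map'][ys.ravel(),xs.ravel()]; W=d['origin']+q(d['orientation']).apply(np.c_[p[:,0],-p[:,1],-np.ones(len(p))]*z[:,None])
    T=W-C; T=np.c_[T@EX,T@EY,W[:,2]]*1e3
    s=status.get_obs(); tp=loc(s['eef_pos'])
    T=T[(z>0)&(abs(T[:,0]-10)<65)&(T[:,1]<32)&(T[:,1]>-100)&(T[:,2]>57)&(T[:,2]<80)]
    T=T[(abs(T[:,0]-tp[0])>28)] if n!='wrist' else T[(abs(T[:,0]-tp[0])>18)]
    r=least_squares(lambda a:np.hypot(T[:,1]-a[0]-a[1]*(T[:,0]-10),T[:,2]-a[2])-22,[np.median(T[:,1]),0,52],loss='soft_l1')
    print(n,'tube y',r.x[0].round(2),'slope',r.x[1].round(4),'zc',r.x[2].round(2),'n',len(T),'x',np.percentile(T[:,0],[1,99]).round(1),'line y@10',np.polyval(ln,10).round(2),'slope',round(ln[0],4),k.sum())
E
python3 -c "
from tip import *
st();look('wrist','a1');look('top','a2');st()"
```

```text
t 6.85 tip [ 10.  -65.7  53. ] F [-3.4  0.3  6.8]
wrist tube y -63.84 slope -0.0193 zc 52.0 n 2463 x [-44.5  63.3] line y@10 0.66 slope 0.0061 1609
  return _methods._mean(a, axis=axis, dtype=dtype,
  ret = ret.dtype.type(ret / rcount)
Traceback (most recent call last):
  File "tip.py", line 19, in look
    r=least_squares(lambda a:np.hypot(T[:,1]-a[0]-a[1]*(T[:,0]-10),T[:,2]-a[2])-22,[np.median(T[:,1]),0,52],loss='soft_l1')
ValueError: Initial guess is outside of provided bounds
```

Emit:
{"op": "send_rows", "data": {"targets": [[0.02, 0, 0, 0, 0, 0, 1], [0.045, 0, 0, 0, 0, 0, 1], [0.07, 0, 0, 0, 0, 0, 1], [0.095, 0, 0, 0, 0, 0, 1], [0.12, 0, 0, 0, 0, 0, 1], [0.14, 0, 0, 0, 0, 0, 1], [0.145, 0, 0, 0, 0, 0, 1], [0.145, 0, 0, 0, 0, 0, 1]]}}

```text
clock: 7.62
eef_pos: [0.5925, -0.0383, 0.0529]
tool_rot: [0.0, 0.629, 0.778, 0.0]
force: [-1.6, 0.0, 5.7]
width: -0.0
finger_force: 2.9
```

```bash
python3 -c "
from tip import *
look('wrist','a2');st()"
```

```text
wrist tube y -52.73 slope -0.0193 zc 52.02 n 2309 x [-44.4  63.7] line y@10 0.56 slope 0.0056 1491
t 7.6667 tip [ 10.3 -43.6  52.9] F [-1.3  0.4  6.8]
```

Emit:
{"op": "send_rows", "data": {"targets": [[0, 0, -0.02, 0, 0, 0, 1], [0, 0, -0.04, 0, 0, 0, 1], [-0.06, 0, -0.04, 0, 0, 0, 1], [-0.115, 0, -0.04, 0, 0, 0, 1], [-0.115, 0, -0.02, 0, 0, 0, 1], [-0.115, 0, -0.01, 0, 0, 0, 1], [-0.115, 0, -0.005, 0, 0, 0, 1], [-0.115, 0, 0, 0, 0, 0, 1], [-0.115, 0, 0, 0, 0, 0, 1]]}}

```text
clock: 8.42
eef_pos: [0.5955, -0.0561, 0.0528]
tool_rot: [0.0, 0.629, 0.778, -0.0]
force: [-5.0, -2.2, 9.2]
width: -0.0004
finger_force: 4.7
```

```bash
python3 -c "
from tip import *
look('wrist','a3');st()"
```

```text
wrist tube y -52.05 slope -0.019 zc 52.02 n 2547 x [-44.2  63.7] line y@10 0.64 slope 0.006 1582
t 8.4667 tip [  9.4 -61.3  52.8] F [-4.6 -1.8  9. ]
```

Emit:
{"op": "send_rows", "data": {"targets": [[0.013, 0, 0, 0, 0, 0, 1], [0.027, 0, 0, 0, 0, 0, 1], [0.027, 0, 0, 0, 0, 0, 1]]}}

```text
clock: 8.72
eef_pos: [0.5947, -0.0516, 0.053]
tool_rot: [0.0, 0.629, 0.778, -0.0]
force: [-4.3, -2.2, 11.0]
width: -0.0
finger_force: 5.2
```

Emit:
{"op": "send_rows", "data": {"targets": [[0.007, 0, 0, 0, 0, 0, 1], [0.007, 0, 0, 0, 0, 0, 1]]}}

```text
clock: 8.88
eef_pos: [0.5946, -0.051, 0.0531]
tool_rot: [0.0, 0.629, 0.778, -0.0]
force: [-3.8, -2.6, 10.8]
width: 0.0
finger_force: 5.4
```

```bash
python3 -c "
from tip import *
look('wrist','a4');st()"
```

```text
wrist tube y -49.48 slope -0.0201 zc 52.11 n 2507 x [-44.   63.9] line y@10 0.62 slope 0.0059 1562
t 8.9333 tip [  9.6 -56.3  53.1] F [-4.4 -2.3 11. ]
```

Emit:
{"op": "send_rows", "data": {"targets": [[0.007, 0, -0.001, 0, 0, 0, 1], [0.013, 0, -0.002, 0, 0, 0, 1], [0.013, 0, -0.002, 0, 0, 0, 1]]}}

```text
clock: 9.18
eef_pos: [0.5944, -0.0491, 0.0533]
tool_rot: [0.001, 0.629, 0.778, -0.0]
force: [-3.8, -1.5, 10.1]
width: -0.0002
finger_force: 4.9
```

Emit:
{"op": "send_rows", "data": {"targets": [[0.007, 0, -0.0015, 0, 0, 0, 1], [0.013, 0, -0.003, 0, 0, 0, 1], [0.013, 0, -0.003, 0, 0, 0, 1]]}}

```text
clock: 9.43
eef_pos: [0.5942, -0.0474, 0.0537]
tool_rot: [0.001, 0.629, 0.778, -0.0]
force: [-1.7, -2.1, 7.8]
width: 0.0001
finger_force: 3.9
```

```bash
python3 -c "
from tip import *
look('wrist','a5');st()"
```

```text
wrist tube y -47.67 slope -0.0202 zc 52.65 n 2500 x [-43.6  64.2] line y@10 0.6 slope 0.0057 1530
t 9.4833 tip [ 10.  -52.7  53.7] F [-1.8 -2.1  7.3]
```

Emit:
{"op": "send_rows", "data": {"targets": [[0.009, 0, -0.0012, 0, 0, 0, 1], [0.018, 0, -0.0025, 0, 0, 0, 1], [0.027, 0, -0.0037, 0, 0, 0, 1], [0.027, 0, -0.0037, 0, 0, 0, 1]]}}

```text
clock: 9.82
eef_pos: [0.5933, -0.0434, 0.0544]
tool_rot: [0.001, 0.629, 0.778, -0.0]
force: [-2.5, -3.4, 8.8]
width: -0.0001
finger_force: 4.7
```

```bash
python3 -c "
from tip import *
look('wrist','a6');st()"
```

```text
wrist tube y -45.7 slope -0.0198 zc 53.37 n 2529 x [-43.7  64.1] line y@10 0.59 slope 0.0057 1503
t 9.8667 tip [ 10.  -48.6  54.4] F [-2.7 -2.7 10. ]
```

Emit:
{"op": "send_rows", "data": {"targets": [[0.009, 0, -0.0011, 0, 0, 0, 1], [0.018, 0, -0.0022, 0, 0, 0, 1], [0.027, 0, -0.0033, 0, 0, 0, 1], [0.04, 0, -0.0043, 0, 0, 0, 1], [0.053, 0, -0.0053, 0, 0, 0, 1], [0.053, 0, -0.0053, 0, 0, 0, 1]]}}

```text
clock: 10.37
eef_pos: [0.5914, -0.0351, 0.0553]
tool_rot: [0.0, 0.629, 0.778, -0.0]
force: [-4.0, -1.8, 10.2]
width: -0.0001
finger_force: 5.4
```

```bash
python3 -c "
from tip import *
look('wrist','a7');st()"
```

```text
wrist tube y -41.52 slope -0.0187 zc 54.29 n 2483 x [-43.8  64. ] line y@10 0.55 slope 0.0062 1423
t 10.4167 tip [  9.9 -40.1  55.3] F [-4.3 -1.1 11.1]
```

Emit:
{"op": "send_rows", "data": {"targets": [[0.013, 0, -0.0013, 0, 0, 0, 1], [0.027, 0, -0.002, 0, 0, 0, 1], [0.04, 0, -0.002, 0, 0, 0, 1], [0.053, 0, -0.002, 0, 0, 0, 1], [0.065, 0, -0.002, 0, 0, 0, 1], [0.065, 0, -0.002, 0, 0, 0, 1]]}}

```text
clock: 10.92
eef_pos: [0.5892, -0.025, 0.0555]
tool_rot: [0.0, 0.628, 0.778, 0.0]
force: [-4.2, -0.8, 11.3]
width: -0.0002
finger_force: 5.2
```

```bash
python3 -c "
from tip import *
look('wrist','a8');st()"
```

```text
wrist tube y -36.5 slope -0.0164 zc 54.5 n 2446 x [-43.8  64. ] line y@10 0.52 slope 0.0061 1344
t 10.9667 tip [  9.9 -29.9  55.5] F [-4.7 -1.2 10.9]
```

Emit:
{"op": "send_rows", "data": {"targets": [[0, 0, -0.02, 0, 0, 0, 1], [0, 0, -0.04, 0, 0, 0, 1], [-0.055, 0, -0.04, 0, 0, 0, 1], [-0.105, 0, -0.04, 0, 0, 0, 1], [-0.105, 0, -0.02, 0, 0, 0, 1], [-0.105, 0, -0.01, 0, 0, 0, 1], [-0.105, 0, -0.006, 0, 0, 0, 1], [-0.105, 0, -0.002, 0, 0, 0, 1], [-0.105, 0, -0.002, 0, 0, 0, 1]]}}

```text
clock: 11.72
eef_pos: [0.5923, -0.0413, 0.0552]
tool_rot: [0.0, 0.629, 0.778, -0.0]
force: [-2.7, -1.1, 7.3]
width: 0.0001
finger_force: 3.7
```

```bash
python3 -c "
from tip import *
look('wrist','a9');st()"
```

```text
wrist tube y -35.85 slope -0.0162 zc 54.57 n 2650 x [-43.9  63.9] line y@10 0.57 slope 0.0061 1458
t 11.7667 tip [  9.5 -46.3  55.2] F [-4.3 -1.7  7.3]
```

Emit:
{"op": "send_rows", "data": {"targets": [[0.015, 0, 0, 0, 0, 0, 1], [0.03, 0, 0.001, 0, 0, 0, 1], [0.045, 0, 0.001, 0, 0, 0, 1], [0.06, 0, 0.001, 0, 0, 0, 1], [0.073, 0, 0.0013, 0, 0, 0, 1], [0.087, 0, 0.002, 0, 0, 0, 1], [0.087, 0, 0.002, 0, 0, 0, 1]]}}

```text
clock: 12.35
eef_pos: [0.5894, -0.0274, 0.0552]
tool_rot: [-0.0, 0.628, 0.778, -0.0]
force: [-5.0, 0.5, 9.1]
width: 0.0001
finger_force: 5.1
```

```bash
python3 -c "
from tip import *
look('wrist','b1');st()"
```

```text
wrist tube y -28.8 slope -0.0143 zc 54.24 n 2543 x [-43.9  63.9] line y@10 0.52 slope 0.006 1372
t 12.4 tip [  9.6 -32.2  55.2] F [-4.7  0.3 10.8]
```

Emit:
{"op": "send_rows", "data": {"targets": [[0.009, 0, 0.0006, 0, 0, 0, 1], [0.018, 0, 0.0013, 0, 0, 0, 1], [0.027, 0, 0.0022, 0, 0, 0, 1], [0.036, 0, 0.0033, 0, 0, 0, 1], [0.045, 0, 0.0045, 0, 0, 0, 1], [0.053, 0, 0.0057, 0, 0, 0, 1], [0.053, 0, 0.0057, 0, 0, 0, 1]]}}

```text
clock: 12.98
eef_pos: [0.5877, -0.0193, 0.0544]
tool_rot: [-0.0, 0.628, 0.778, 0.0]
force: [-5.6, 1.5, 10.3]
width: -0.0
finger_force: 5.1
```

```bash
python3 -c "
from tip import *
look('wrist','b2');st()"
```

```text
wrist tube y -25.0 slope -0.0103 zc 53.36 n 2468 x [-43.6  64. ] line y@10 0.51 slope 0.006 1322
t 13.0333 tip [  9.6 -23.9  54.3] F [-4.8  1.1 10.7]
```

Emit:
{"op": "send_rows", "data": {"targets": [[0.009, 0, 0.0015, 0, 0, 0, 1], [0.018, 0, 0.0031, 0, 0, 0, 1], [0.027, 0, 0.0049, 0, 0, 0, 1], [0.035, 0, 0.0068, 0, 0, 0, 1], [0.042, 0, 0.0085, 0, 0, 0, 1], [0.05, 0, 0.0102, 0, 0, 0, 1], [0.055, 0, 0.0104, 0, 0, 0, 1], [0.055, 0, 0.0104, 0, 0, 0, 1]]}}

```text
clock: 13.7
eef_pos: [0.5862, -0.011, 0.053]
tool_rot: [-0.0, 0.628, 0.778, 0.0]
force: [-4.9, 1.5, 10.7]
width: 0.0001
finger_force: 5.6
```

```bash
python3 -c "
from tip import *
look('wrist','b3');st()"
```

```text
wrist tube y -21.45 slope -0.0115 zc 52.05 n 2381 x [-43.8  64.3] line y@10 0.48 slope 0.0059 1297
t 13.75 tip [  9.9 -15.5  53. ] F [-5.7  1.7 12. ]
```

Emit:
{"op": "send_rows", "data": {"targets": [[0, 0, -0.02, 0, 0, 0, 1], [0, 0, -0.04, 0, 0, 0, 1], [-0.055, 0, -0.04, 0, 0, 0, 1], [-0.095, 0, -0.04, 0, 0, 0, 1], [-0.095, 0, -0.02, 0, 0, 0, 1], [-0.095, 0, -0.01, 0, 0, 0, 1], [-0.095, 0, -0.006, 0, 0, 0, 1], [-0.095, 0, -0.003, 0, 0, 0, 1], [-0.095, 0, -0.003, 0, 0, 0, 1]]}}

```text
clock: 14.5
eef_pos: [0.5892, -0.026, 0.0522]
tool_rot: [-0.0, 0.629, 0.778, 0.0]
force: [0.5, -0.4, 0.3]
width: -0.0004
finger_force: 0.0
```

Emit:
{"op": "send_rows", "data": {"targets": [[0.015, 0, 0, 0, 0, 0, 1], [0.035, 0, 0, 0, 0, 0, 1], [0.06, 0, 0, 0, 0, 0, 1], [0.085, 0, 0, 0, 0, 0, 1], [0.11, 0, 0, 0, 0, 0, 1], [0.135, 0, 0, 0, 0, 0, 1], [0.155, 0, 0, 0, 0, 0, 1], [0.16, 0, 0, 0, 0, 0, 1], [0.16, 0, 0, 0, 0, 0, 1]]}}

```text
clock: 15.25
eef_pos: [0.5844, -0.002, 0.0531]
tool_rot: [0.0, 0.628, 0.778, 0.0]
force: [-1.7, 0.4, 5.9]
width: 0.0002
finger_force: 2.8
```

```bash
python3 -c "
from tip import *
look('wrist','b4');st()"
```

```text
wrist tube y -3.42 slope -0.0109 zc 51.98 n 2478 x [-43.3  64.5] line y@10 0.5 slope 0.0057 251
t 15.3 tip [10.1 -6.4 53. ] F [-2.3 -0.5  5.4]
```

Emit:
{"op": "send_rows", "data": {"targets": [[0.01, 0, 0, 0, 0, 0, 1], [0.02, 0, 0, 0, 0, 0, 1], [0.032, 0, 0, 0, 0, 0, 1], [0.043, 0, 0, 0, 0, 0, 1], [0.05, 0, 0, 0, 0, 0, 1], [0.052, 0, 0, 0, 0, 0, 1], [0.052, 0, 0, 0, 0, 0, 1]]}}

```text
clock: 15.88
eef_pos: [0.5829, 0.0053, 0.0531]
tool_rot: [0.0, 0.629, 0.778, 0.0]
force: [-2.3, -0.4, 5.9]
width: -0.0002
finger_force: 2.7
```

```bash
python3 -c "
from tip import *
look('wrist','b5');st()"
```

```text
wrist tube y 0.33 slope -0.0114 zc 51.98 n 2444 x [-43.1  64.6] line y@10 0.54 slope 0.0052 230
t 15.9333 tip [10.2  1.2 53.1] F [-1.7  0.   5.4]
```

Emit:
{"op": "send_rows", "data": {"targets": [[0, 0, -0.001, 0, 0, 0, 1], [0, 0, -0.002, 0, 0, 0, 1], [0, 0, -0.003, 0, 0, 0, 1], [0, 0, -0.004, 0, 0, 0, 1], [0, 0, -0.005, 0, 0, 0, 1], [0, 0, -0.006, 0, 0, 0, 1], [0, 0, -0.008, 0, 0, 0, 1], [0, 0, -0.015, 0, 0, 0, 1], [0, 0, -0.05, 0, 0, 0, 1], [0, 0, -0.1, 0, 0, 0, 1]]}}

```text
clock: 16.77
eef_pos: [0.5821, 0.0046, 0.0673]
tool_rot: [-0.001, 0.629, 0.778, -0.0]
force: [0.2, 0.4, -0.3]
width: 0.0002
finger_force: 0.0
```

Emit:
{"op": "send_rows", "data": {"targets": [[0, 0, -0.2, 0, 0, 0, 1], [0, 0, -0.4, 0, 0, 0, 1], [0, 0, -0.6, 0, 0, 0, 1], [0, 0, -0.8, 0, 0, 0, 1], [0, 0, -0.8, 0, 0, 0, 1], [0, 0, -0.8, 0, 0, 0, 1]]}}

```text
clock: 17.27
eef_pos: [0.5841, 0.005, 0.1904]
tool_rot: [0.002, 0.629, 0.778, 0.002]
force: [0.4, -0.1, -1.0]
width: 0.0003
finger_force: 0.0
```

```bash
python3 -c "
from tip import *
look('wrist','b6');st()
d=load('b6');im=cv2.imread('pics/b6.png');cv2.imwrite('pics/b6.png',im)"
```

```text
wrist tube y -0.3 slope -0.0115 zc 52.2 n 821 x [-42.8  65. ] line y@10 0.37 slope 0.0077 124
t 17.3167 tip [ 10.2   0.7 188.5] F [-0.1 -0.5 -0.8]
```

View pics/b6.png

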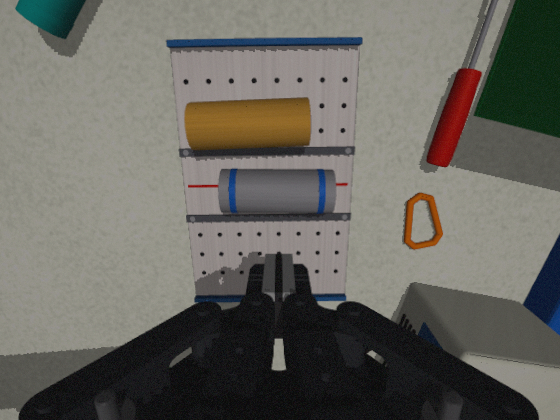

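The tube lies across the red line at (277,191), midway between the strips (rows 151 and 216) and still. Next is the button.

Emit:
{"op": "send_rows", "data": {"targets": [[0.2, 0.02, 0, 0, 0, 0, 1], [0.4, 0.03, 0, 0, 0, 0, 1], [0.6, 0.05, 0, 0, 0, 0, 1], [0.82, 0.067, 0, 0, 0, 0, 1]]}}

```text
clock: 17.65
eef_pos: [0.5659, 0.1271, 0.186]
tool_rot: [-0.001, 0.629, 0.777, -0.001]
force: [1.4, 0.3, -0.1]
width: -0.0002
finger_force: 0.0
```

Emit:
{"op": "send_rows", "data": {"targets": [[0.2, 0.02, 0, 0, 0, 0, 1], [0.4, 0.03, 0, 0, 0, 0, 1], [0.6, 0.05, 0, 0, 0, 0, 1], [0.82, 0.067, 0, 0, 0, 0, 1]]}}

```text
clock: 17.98
eef_pos: [0.5502, 0.2496, 0.186]
tool_rot: [-0.0, 0.629, 0.777, -0.001]
force: [-0.3, 0.2, -0.9]
width: -0.0003
finger_force: 0.0
```

Emit:
{"op": "send_rows", "data": {"targets": [[0.2, 0.02, 0.1, 0, 0, 0, 1], [0.4, 0.03, 0.2, 0, 0, 0, 1], [0.6, 0.05, 0.3, 0, 0, 0, 1], [0.82, 0.067, 0.4, 0, 0, 0, 1], [0.82, 0.067, 0.45, 0, 0, 0, 1], [0.82, 0.067, 0.45, 0, 0, 0, 1], [0.82, 0.067, 0.45, 0, 0, 0, 1]]}}

```text
clock: 18.57
eef_pos: [0.5342, 0.371, 0.1183]
tool_rot: [-0.0, 0.629, 0.778, -0.002]
force: [0.5, -0.2, 0.3]
width: -0.0001
finger_force: 0.0
```

```bash
python3 -c "
from tip import *
s=st();print(s['eef_pos']);look('top','t3')
d=grab('wrist','c1');im=d['image'].astype(int);vv,uu=np.nonzero((im[...,1]>im[...,0]+30)&(im[...,1]>im[...,2]+15))
P=np.array([world(d,u,v) for u,v in zip(uu,vv)]);k=(np.hypot(P[:,0]-.536,P[:,1]-.371)<.04)&(P[:,2]>.06);print(k.sum(),P[k].min(0),P[k].max(0),np.median(P[k],0));s=st();print(s['eef_pos'])"
```

```text
t 18.5667 tip [ 40.6 368.9 118.3] F [ 0.5 -0.2  0.3]
[0.53423635 0.37098806 0.11834271]
top tube y 0.51 slope 0.0002 zc 51.8 n 93 x [-44.8  11.6] line y@10 0.85 slope 0.0073 28
1225 [0.52394463 0.36191568 0.06003152] [0.55267248 0.39047624 0.06935941] [0.53808804 0.37727146 0.06714433]
t 18.6667 tip [ 42.  367.9 120.1] F [-0.1 -0.1  0. ]
[0.5358369  0.37032471 0.12009943]
```

Emit:
{"op": "send_rows", "data": {"targets": [[0.03, 0.02, 0.15, 0, 0, 0, 1], [0.03, 0.02, 0.3, 0, 0, 0, 1], [0.03, 0.02, 0.4, 0, 0, 0, 1], [0.03, 0.02, 0.45, 0, 0, 0, 1], [0.03, 0.02, 0.47, 0, 0, 0, 1], [0.03, 0.02, 0.49, 0, 0, 0, 1], [0.03, 0.02, 0.51, 0, 0, 0, 1], [0.03, 0.02, 0.52, 0, 0, 0, 1], [0.03, 0.02, 0.53, 0, 0, 0, 1], [0.03, 0.02, 0.53, 0, 0, 0, 1]]}}

```text
clock: 19.5
eef_pos: [0.5379, 0.3769, 0.0415]
tool_rot: [0.001, 0.629, 0.777, 0.001]
force: [1.1, -2.0, 3.6]
width: -0.0002
finger_force: 2.0
```

Emit:
{"op": "send_rows", "data": {"targets": [[0, 0, 0.006, 0, 0, 0, 1], [0, 0, 0.012, 0, 0, 0, 1], [0, 0, 0.012, 0, 0, 0, 1], [0, 0, 0.012, 0, 0, 0, 1]]}}

```text
clock: 19.83
eef_pos: [0.538, 0.3769, 0.0402]
tool_rot: [0.001, 0.629, 0.777, 0.001]
force: [0.7, -3.4, 9.2]
width: -0.0002
finger_force: 4.8
```

Emit:
{"op": "send_rows", "data": {"targets": [[0, 0, 0.005, 0, 0, 0, 1], [0, 0, 0.005, 0, 0, 0, 1], [0, 0, 0.005, 0, 0, 0, 1]]}}

```text
clock: 20.08
eef_pos: [0.538, 0.3769, 0.0401]
tool_rot: [0.001, 0.629, 0.777, 0.001]
force: [-1.0, -5.4, 15.3]
width: 0.0005
finger_force: 7.1
```

Emit:
{"op": "send_rows", "data": {"targets": [[0, 0, -0.03, 0, 0, 0, 1], [0, 0, -0.06, 0, 0, 0, 1], [0, 0, -0.2, 0, 0, 0, 1], [0, 0, -0.4, 0, 0, 0, 1], [0, 0, -0.7, 0, 0, 0, 1], [0, 0, -0.9, 0, 0, 0, 1], [0, 0, -0.9, 0, 0, 0, 1], [0, 0, -0.9, 0, 0, 0, 1], [0, 0, -0.9, 0, 0, 0, 1]]}}

```text
clock: 20.83
eef_pos: [0.5363, 0.3769, 0.1721]
tool_rot: [-0.0, 0.629, 0.778, -0.001]
force: [0.1, -0.2, -0.9]
width: -0.0004
finger_force: 0.0
```

```bash
python3 -c "
from tip import *
look('scene','e1');look('top','e2');s=st();print(s['joint_velocities'].round(3))
a=cv2.imread('pics/e2.png')[140:310,90:340];cv2.imwrite('pics/e2c.png',cv2.resize(a,None,fx=3.2,fy=3.2,interpolation=cv2.INTER_CUBIC))"
```

```text
scene tube y -1.53 slope -0.0124 zc 52.99 n 124 x [-42.   14.8] line y@10 0 slope 0 9
top tube y 0.18 slope -0.0106 zc 52.01 n 99 x [-44.4  15. ] line y@10 0.85 slope 0.0068 30
t 20.9333 tip [ 43.4 373.7 171. ] F [-0.1  0.7 -0.5]
[ 0.001  0.005  0.001  0.     0.001  0.001 -0.001]
```

View pics/e2c.png

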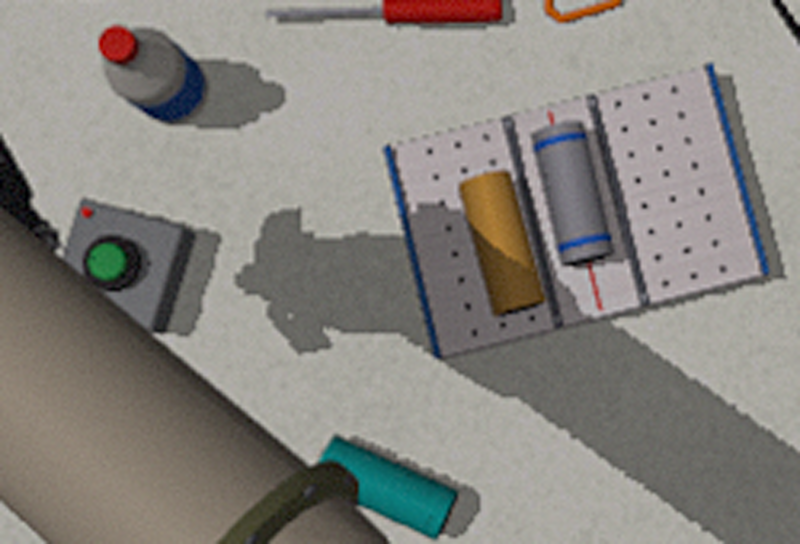

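The steel tube (570,190 in the crop) lies on the line between the strips. The brass and turquoise tubes are where they were, and the button is released.

```bash
python3 -c "
from station import close_job;print(close_job())"
```

```text
the job is handed in; nothing more can be done
None
```

The blue-banded tube was rolled over the strip and lies still on the red line, under 1 mm from the middle and turned about 1° from it. I then pressed the green button fully down, let it go and handed the job in at about 21 s; the highest force reading on the tube was 12 N.

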